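# Queue the knobs and hold the feeder's tweezers on the marks

## Robot

A 6-joint arm with a two-finger parallel gripper is mounted at the origin on the work surface. World frame = base frame: x ahead of the robot, y to its left, z up, the work surface at z = 0. Lengths are in m, angles in degrees, forces in N, time in s.
With the tool pointing down it reaches from about 0.4 to 0.825 m from the base axis. Payload 7 kg.
Tool frame: the origin (TCP) lies midway between the tips of the shut fingers; the grasp point (between the pads) lies 19 mm behind it; z points along the fingers, y is the line along which they close (so a half turn about z gives the same grasp; the last joint's range is limited). The gripper opens to 88 mm and grips with 3 to 60 N. Pads are 19 mm wide; open, the fingers measure 130 mm over their backs; the gripper's body (78 mm by 193 mm) begins 47 mm behind the grasp point.
Start: joints at [87.21, 20.546, 0.682, 0, -70.136, -16.507], TCP at [0.223, 0.637, 0.227] pointing down, gripper open.
Joint ranges: [-176.03, 176.03], [-82.01, 121.73], [-58.28, 71.71], [-173.87, 95.51], [-174.79, -0.11], [-173.66, 173.66]. Speed limits (degrees/s): [136.94, 136.94, 172.46, 180, 180, 180].

## Interface

Orientations are given as [roll, pitch, yaw] about the fixed x, y, z axes, in that order (R = Rz(yaw) Ry(pitch) Rx(roll)).
In Python, from plant import ctrl gives the robot as it stands. The module is installed in compiled form; this text tells all that it offers.
- The arm moves only by the tool play_rows, never from a script. Its argument "commands" is a list that holds one entry, the list of rows, each a list of 7 numbers: the turn, a rotation vector about the tool's x, y, z in rad, then the shift along the tool's x, y, z in cm, then the finger opening in cm, from 0 to 8.76. In form: [[[ax, ay, az, x, y, z, grip], ...]]. A call has 1 to 8 rows; each row is the pose to reach, as a shift and turn from the pose commanded when the call began, along the tool's axes at that moment; what a row does not reach only later rows make up. A row lasts 1/12 s, in which the tool goes at most 41.7 mm and 7.16 degrees, less where a joint would pass 70% of its speed; a pose out of reach is approached as far as the arm can. A call with a gripper value outside its range is refused whole. The fingers move at their own pace and stop on an object; the grip force is fixed at half the most. Time passes only in rows, so rows that repeat a pose let the fingers close. It gives the time, the measured TCP pose, the force, the opening and the grip force at its end, in the units of the state.
- ctrl.get_obs(): the state, without advancing time (a new reading comes with each control period).
- ctrl.snapshot(name): name is "scene" or "top" or "wrist"; returns a dict with "color" (480x640x3 uint8, red, green, blue), "camera_matrix" (3x3 intrinsics, pixels), "origin" and "rotation" of the camera in the world; the wrist camera has in their place "hand_eye" (4x4, takes a point from camera to tool coordinates, whose origin is the TCP and whose axes are the flange's). Camera axes: x right, y down, z forward; pixel columns grow to the right and rows downward; lengths in m; the calibration is good to about 2 mm. A picture is of the moment at which its call begins: read the wrist's pose just before it. There is no depth.
- ctrl.close_job(): hands the job in; it is judged then, once.
Trained networks look in a picture, given as the dict that the camera call returned (one of the last four; its "shot" number tells which), for a name from the list of things; names that differ only in an ending like _2 or _b are one class to them, and where a whole thing is asked for, a point or a joint stands for the part that bears it (a point fixed in the world has none). Each returns a list of dicts, best first, with "conf" (0 to 1); they miss things now and then, are a little off and sometimes report something else, mostly with a low value. They report only what shows in the picture. A call takes as long as a camera call. They do not tell look-alikes from the thing itself.
- ctrl.find_in(picture, name): "bbox" ([left, top, width, height] in pixels, round what is visible of it).
The state is a dict: "clock": time; "joint_pos": joint angles; "qvel": joint speeds; "tau": joint torques, N m; "tool_pos": TCP position; "orientation": TCP orientation; "force": force on the tool from outside, world axes, zero at the start; "moment": the same for the moment, N m; "opening": finger opening in m; "gripper_force": force on a finger pad.
Only numpy, scipy, OpenCV 4.12 (cv2) and the standard library are available. Lean on these libraries where they do the work, as an engineer would, in place of code of your own. Each camera call takes 0.05 s, during which the arm holds its last target. There are 200 camera calls.

## Task

Push the three wooden knobs along the bench into single file between the feeder's guide rails, close up against each other and against the stop block, without lifting them or knocking them over. Then squeeze the feeder's sprung tweezers between the gripper's fingers at their ribbed grip pads until the gap is the marked one (within about 2 mm), each blade's inner face over the outer edge of its scribed line, so that the tips stand round the first knob's tenon, and finish while still holding that gap steady. Leave the glue pot, the tin and the try square where they are.

Things in the scene. Friction and masses are not known exactly. Their poses are not given: they have to be found in the camera images.
- feeder: knob feeder fixed to the bench. Origin on the bench, mid-lane, at the foot of the stop block's face; +x along the lane to the stop and tweezers, +y left of that, z up. White stop block x = 0 to 30 mm, 52 wide, 44 high. Tweezers lie on the lane's middle line, back held in a block at x = 150 to 195 mm (67 high), blades passing over the stop block, tips at x = -30 mm either side of the first tenon.
- lane_mouth (a point): point on the bench in the middle of the lane's flared mouth, about 75 mm wide (feeder x = -165 mm). From x = -125 mm to 0 two parallel aluminium rails, 12 mm high and 10 thick, stand 46 mm apart inside; the bench itself is the lane's floor
- lane_end (a point): point on the bench where the first knob's centre stands when it touches the stop block (feeder x = -20 mm); the next two then stand at x = -60 and -100 mm
- knob_a: one of three alike turned wooden knobs standing on the bench: cylinder 40 mm across and 40 mm high, with a thin tenon 12 mm across pointing up from 40 to 66 mm; about 45 g. Origin at the centre of its foot, z up
- knob_b: one of three alike turned wooden knobs standing on the bench: cylinder 40 mm across and 40 mm high, with a thin tenon 12 mm across pointing up from 40 to 66 mm; about 45 g. Origin at the centre of its foot, z up
- knob_c: one of three alike turned wooden knobs standing on the bench: cylinder 40 mm across and 40 mm high, with a thin tenon 12 mm across pointing up from 40 to 66 mm; about 45 g. Origin at the centre of its foot, z up
- blade_left: left blade of the sprung tweezers: level steel strip 200 mm long, 4 thick, 14 high (9 at the tip), 48 to 62 mm above the bench. Origin on its upright pivot (feeder x = 170, y = +6 mm, 55 mm high); tip towards the lane. Its spring holds it open; turned in 0.12 rad it is on its mark (end stop 0.165). Needs 2 N at the grip pad to start, 8 N at the mark; springs back when released.
- edge_left (a point): point on the inner face of the left blade over the stop block (155 mm from the pivot, 55 mm above the bench); about 28 mm from the lane's middle line at rest, 10 mm (feeder y = +10 mm) when on its mark; moves 1.94 mm per mm that the grip pad is pressed in
- mark_left (a point): point on the outer edge of the left of two dark scribed lines, 2 mm wide, along the lane on the stop block's top (feeder x = 15, y = +10 mm, 44 mm high). The blade is on its mark when its inner face is straight over this edge, the line just uncovered inside the gap; the marked gap is 20 mm between inner faces
- grip_left (a point): centre of the outer face of the left blade's ribbed grip pad, 30 mm long, 18 high, 80 mm from the pivot (feeder x about 90 mm, 55 mm above the bench). The pads' outer faces are 51 mm apart at rest, parallel and 32 mm apart on the marks. Below them is only a strip 8 mm high, 30 wide
- blade_right: right blade of the sprung tweezers: level steel strip 200 mm long, 4 thick, 14 high (9 at the tip), 48 to 62 mm above the bench. Origin on its upright pivot (feeder x = 170, y = -6 mm, 55 mm high); tip towards the lane. Its spring holds it open; turned in 0.12 rad it is on its mark (end stop 0.165). Needs 2 N at the grip pad to start, 8 N at the mark; springs back when released.
- edge_right (a point): point on the inner face of the right blade over the stop block (155 mm from the pivot, 55 mm above the bench); about 28 mm from the lane's middle line at rest, 10 mm (feeder y = -10 mm) when on its mark; moves 1.94 mm per mm that the grip pad is pressed in
- mark_right (a point): point on the outer edge of the right of two dark scribed lines, 2 mm wide, along the lane on the stop block's top (feeder x = 15, y = -10 mm, 44 mm high). The blade is on its mark when its inner face is straight over this edge, the line just uncovered inside the gap; the marked gap is 20 mm between inner faces
- grip_right (a point): centre of the outer face of the right blade's ribbed grip pad, 30 mm long, 18 high, 80 mm from the pivot (feeder x about 90 mm, 55 mm above the bench). The pads' outer faces are 51 mm apart at rest, parallel and 32 mm apart on the marks. Below them is only a strip 8 mm high, 30 wide
- glue: white glue pot with a grey lid, 64 mm across, 85 mm tall, origin under its centre; a bystander to leave where it is
- wax_tin: flat aluminium tin, 72 mm across, 30 mm high, origin under its centre; a bystander to leave where it is
- square: try square lying flat: dark wooden stock 100 x 26 x 16 mm along its x, steel blade 150 mm long along its +y from x = 33 mm; origin under the stock's centre; a bystander to leave where it is
There are look-alikes about, which are no part of the job. What is shaped like the knob_b but blue is not meant. Leave any blue look-alike of the knob_c alone.

How it is judged:
By the outcome, as a careful person would: the job done as asked, in the order asked, and still so for the second after the job is handed in, while the arm keeps its last pose, push and grip.
It also fails if it takes over 72 s, if anything falls off the work surface, if the arm or the gripper's body presses on something with over 40 N, if the wrist force passes 120 N, or if a joint passes its speed limit or range.

## Working session

There is one attempt and no reset: what is moved stays moved. The work goes in short steps, Python scripts to look and compute and a tool call to move; the robot and the scene stay as the last step left them, time stands still between calls to the robot, and variables do not carry over. Pictures are saved under pics/ and viewed, at most 10 in all, crops included, and the job is handed in when it is done.

Besides the shell and the picture viewer there is one more tool, called after "Request:" as name([rows], argument=value, ...), one row to a line, values as JSON. play_rows: Moves the arm, as the interface text tells. Its arguments: {"type":"object","properties":{"commands":{"type":"array","items":{"type":"array","items":{"type":"array","items":{"type":"number"}}}}},"required":["commands"]}

```bash
mkdir -p pics
cat > h.py <<'E'
import numpy as np, cv2
from plant import ctrl
from scipy.spatial.transform import Rotation as R
def ray(p,uv):
    K=np.array(p["camera_matrix"]);d=np.array(p["rotation"])@np.linalg.inv(K)@np.array([uv[0],uv[1],1.]);return np.array(p["origin"]),d
def at(p,uv,z):
    o,d=ray(p,uv);return o+d*(z-o[2])/d[2]
def proj(p,X):
    c=np.array(p["rotation"]).T@(np.array(X)-np.array(p["origin"]));q=np.array(p["camera_matrix"])@c;return q[:2]/q[2]
def wrist():
    o=ctrl.get_obs();p=ctrl.snapshot("wrist");T=np.eye(4);T[:3,:3]=R.from_euler('xyz',o["orientation"],degrees=True).as_matrix();T[:3,3]=o["tool_pos"]
    W=T@np.array(p["hand_eye"]);p["origin"]=W[:3,3];p["rotation"]=W[:3,:3];return p
def save(p,n): cv2.imwrite("pics/"+n,cv2.cvtColor(p["color"],cv2.COLOR_RGB2BGR))
E
python3 - <<'E'
from h import *
o=ctrl.get_obs();print({k:np.round(v,3) for k,v in o.items()})
for n in ["scene","top"]:
    p=ctrl.snapshot(n);save(p,n+"0.png");print(n,np.round(p["origin"],3),np.round(p["camera_matrix"],1).tolist())
    for k in ["feeder","knob_a","blade_left","glue","wax_tin","square","mark_left","grip_left"]:
        print(k,[(round(d["conf"],2),np.round(d["bbox"],0).tolist()) for d in ctrl.find_in(p,k)][:5])
E
```

```text
{'clock': np.float64(0.0), 'joint_pos': array([ 8.7211e+01,  2.0591e+01,  6.3200e-01, -2.0000e-02, -7.0136e+01,
       -1.6507e+01]), 'qvel': array([ 0.049,  0.03 , -0.124, -0.057, -0.013,  0.038]), 'tau': array([-0.0000e+00, -5.8272e+01,  2.9305e+01,  6.9970e+00,  7.0000e-03,
       -0.0000e+00]), 'tool_pos': array([0.223, 0.637, 0.226]), 'orientation': array([ 1.79904e+02, -9.00000e-03, -1.93030e+01]), 'force': array([-0.067,  0.954,  0.662]), 'moment': array([ 0.018,  0.057, -0.025]), 'gripper_force': np.float64(0.0), 'opening': np.float64(0.088)}
scene [1.111 0.643 0.597] [[450.7, 0.0, 319.4], [0.0, 450.7, 242.0], [0.0, 0.0, 1.0]]
feeder [(0.71, [365.0, 215.0, 32.0, 28.0]), (0.58, [286.0, 242.0, 139.0, 110.0])]
knob_a [(0.94, [213.0, 243.0, 17.0, 31.0]), (0.72, [248.0, 225.0, 16.0, 28.0]), (0.63, [306.0, 187.0, 11.0, 29.0]), (0.57, [279.0, 178.0, 14.0, 29.0]), (0.53, [332.0, 192.0, 18.0, 24.0])]
blade_left [(0.91, [355.0, 254.0, 57.0, 51.0]), (0.56, [250.0, 224.0, 19.0, 25.0])]
glue [(0.84, [469.0, 246.0, 36.0, 47.0]), (0.47, [328.0, 265.0, 76.0, 52.0])]
wax_tin [(0.97, [367.0, 2
[... 192 characters left out ...]
 [(0.62, [352.0, 254.0, 58.0, 54.0])]
top [0.412 0.043 1.14 ] [[575.0, 0.0, 312.1], [0.0, 575.0, 246.2], [0.0, 0.0, 1.0]]
feeder []
knob_a [(0.94, [414.0, 314.0, 22.0, 22.0]), (0.93, [404.0, 253.0, 26.0, 25.0]), (0.89, [451.0, 298.0, 19.0, 23.0]), (0.85, [380.0, 343.0, 18.0, 20.0]), (0.72, [362.0, 155.0, 26.0, 23.0])]
blade_left [(0.73, [173.0, 248.0, 96.0, 24.0]), (0.6, [143.0, 346.0, 42.0, 41.0])]
glue [(0.8, [145.0, 347.0, 40.0, 40.0]), (0.24, [159.0, 227.0, 185.0, 59.0])]
wax_tin [(0.75, [296.0, 339.0, 38.0, 33.0])]
square [(0.91, [262.0, 136.0, 83.0, 49.0])]
mark_left [(0.75, [157.0, 228.0, 188.0, 58.0])]
grip_left [(0.51, [175.0, 246.0, 77.0, 17.0]), (0.49, [404.0, 254.0, 27.0, 22.0])]
```

View pics/top0.png

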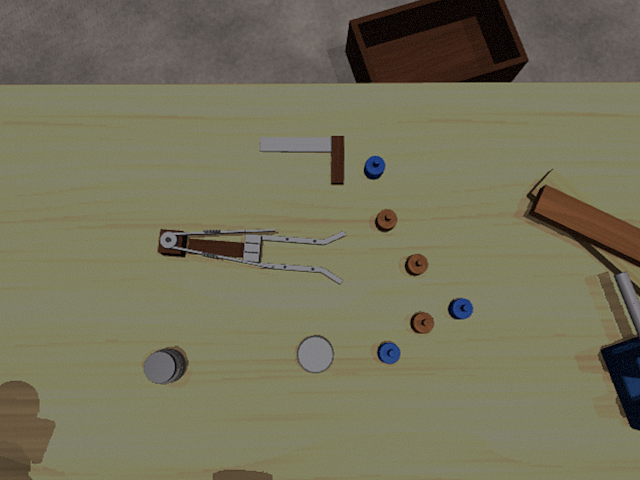

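View pics/scene0.png

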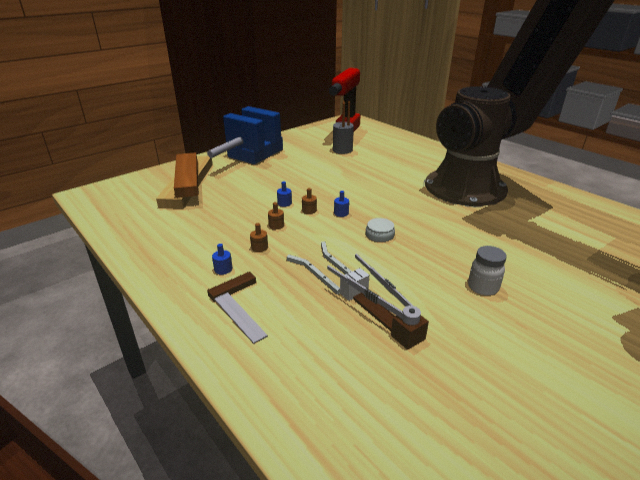

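The top view shows brown knobs at (387,220), (417,264) and (423,323). Blue look-alikes are at (375,167), (461,309) and (389,353). The feeder runs from its block at (172,242) to the mouth at about (343,258). The tin is at (315,354), the glue pot at (165,366) and the square at (338,160).

Run:
```python
from h import *
t=ctrl.snapshot("top");s=ctrl.snapshot("scene")
for u in [(312,246),(412,246),(312,346)]: print(u,np.round(at(t,u,0),3))
c=cv2.resize(cv2.cvtColor(t["color"],2+2 if 0 else cv2.COLOR_RGB2BGR)[205:345,150:450],None,fx=2.6,fy=2.6,interpolation=cv2.INTER_CUBIC)
d=cv2.resize(cv2.cvtColor(s["color"],cv2.COLOR_RGB2BGR)[170:350,200:440],None,fx=3.3,fy=3.3,interpolation=cv2.INTER_CUBIC)
print(c.shape,d.shape);cv2.imwrite("pics/ct.png",c);cv2.imwrite("pics/cs.png",d)
# brown knobs
for n,p in (("t",t),("s",s)):
    for d in ctrl.find_in(p,"knob_a"):
        l,tp,w,h=map(int,np.round(d["bbox"]));m=p["color"][tp:tp+h,l:l+w].reshape(-1,3).astype(float).mean(0)
        print(n,round(d["conf"],2),l,tp,w,h,m.round(0))
```

```text
Traceback (most recent call last):
  File "h.py", line 7, in at
    o,d=ray(p,uv);return o+d*(z-o[2])/d[2]
                                      ~^^^
IndexError: invalid index to scalar variable.
```

Run:
```python
from h import *
for n in ("top","scene","wrist"):
    p=ctrl.snapshot(n);print(n,{k:np.round(v,3).tolist() for k,v in p.items() if k not in("color","camera_matrix")})
```

```text
top {'origin': [0.412, 0.043, 1.14], 'rotation': [-170.609, -1.02, -90.751], 'shot': 5}
scene {'origin': [1.111, 0.643, 0.597], 'rotation': [-123.266, 0.061, 139.786], 'shot': 6}
wrist {'hand_eye': [[-0.001, -0.958, -0.285, 0.078], [1.0, -0.001, 0.0, 0.0], [-0.001, -0.285, 0.958, -0.159], [0.0, 0.0, 0.0, 1.0]], 'shot': 7}
```

Rotations are given as roll, pitch, yaw in degrees.

```bash
cat >> h.py <<'E'
def snap(n):
    p=ctrl.snapshot(n);p["rotation"]=R.from_euler('xyz',p["rotation"],degrees=True).as_matrix();return p
E
python3 - <<'E'
from h import *
t=snap("top");s=snap("scene")
for u in [(312,246),(412,246),(312,346)]: print(u,np.round(at(t,u,0),3))
c=cv2.resize(cv2.cvtColor(t["color"],cv2.COLOR_RGB2BGR)[205:345,150:450],None,fx=2.6,fy=2.6,interpolation=cv2.INTER_CUBIC)
d=cv2.resize(cv2.cvtColor(s["color"],cv2.COLOR_RGB2BGR)[170:350,200:440],None,fx=3.3,fy=3.3,interpolation=cv2.INTER_CUBIC)
cv2.imwrite("pics/ct.png",c);cv2.imwrite("pics/cs.png",d)
for n,p in (("t",t),("s",s)):
    hsv=cv2.cvtColor(p["color"],cv2.COLOR_RGB2HSV)
    for d in ctrl.find_in(p,"knob_a"):
        l,tp,w,h=map(int,np.round(d["bbox"]));m=p["color"][tp:tp+h,l:l+w].reshape(-1,3).astype(float).mean(0)
        print(n,round(d["conf"],2),l,tp,w,h,m.round(0))
print(np.round(proj(s,at(t,(387,220),.03))),np.round(proj(s,at(t,(417,264),.03))),np.round(proj(s,at(t,(423,323),.03))))
for n in ("t",t),("s",s): pass
E
```

```text
(312, 246) [0.6   0.021 0.   ]
(412, 246) [ 0.598 -0.181  0.   ]
(312, 346) [0.402 0.023 0.   ]
t 0.84 413 315 20 20 [99. 68. 44.]
t 0.83 405 256 26 18 [97. 71. 47.]
t 0.67 380 343 22 18 [ 50.  72. 112.]
t 0.56 363 154 25 26 [65. 78. 96.]
t 0.55 375 212 22 22 [94. 70. 47.]
t 0.29 295 338 38 34 [123. 121. 118.]
s 0.9 266 203 16 28 [109.  88.  52.]
s 0.9 252 228 14 25 [92. 65. 35.]
s 0.88 304 188 13 29 [111.  88.  51.]
s 0.86 279 183 14 24 [71. 79. 98.]
s 0.74 207 276 61 66 [162. 157. 115.]
s 0.58 213 242 18 34 [ 76.  85. 104.]
s 0.5 332 191 18 26 [ 87.  93. 102.]
[259. 237.] [276. 215.] [309. 201.]
```

View pics/ct.png

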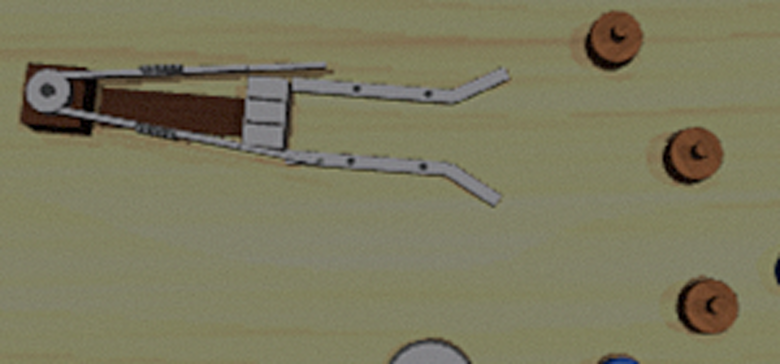

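View pics/cs.png

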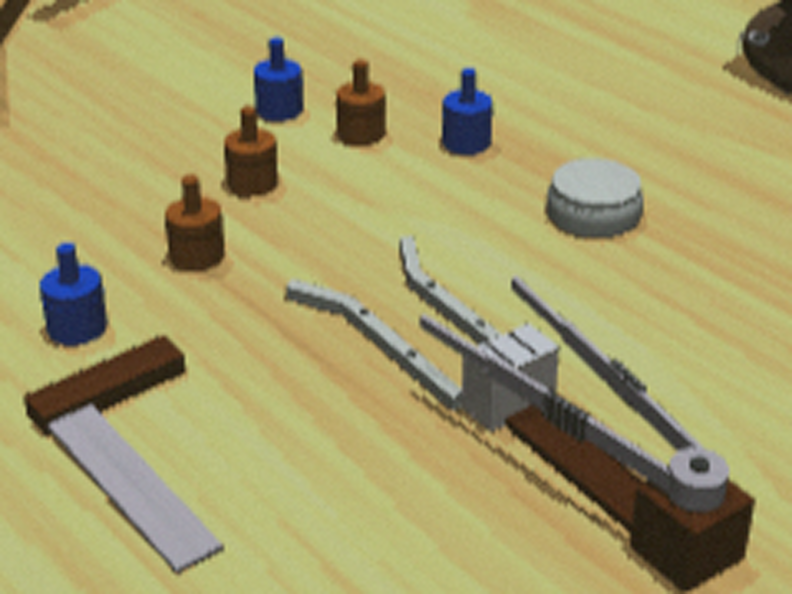

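The crops confirm it: the three brown knobs are wanted and the three blue ones, at scene (222,260), (284,194) and (342,204), are not. The top crop gives these positions:

| Feature | Crop pixels |
|---|---|
| Stop block top | (247,78), (290,80), (286,150), (245,148) |
| Pivot cap | (48,90) |
| Rail kinks | (455,103), (447,161) |

Next I fit the feeder pose from both views.

Run:
```python
from h import *
from scipy.optimize import least_squares
t=snap("top");s=snap("scene")
T=lambda a,b:(150+a/2.6,205+b/2.6);S=lambda a,b:(200+a/3.3,170+b/3.3)
# (view, px, feeder pt mm)
C=[(t,T(248,78),(30,-26,44)),(t,T(290,80),(0,-26,44)),(t,T(286,150),(0,26,44)),(t,T(245,148),(30,26,44)),
(t,T(455,104),(-125,-23,12)),(t,T(447,161),(-125,23,12)),
(s,S(525,322),(0,26,44)),(s,S(557,346),(30,26,44)),
(s,S(360,300),(-125,-28,12)),(s,S(418,280),(-125,28,12))]
def X(q,P):
    P=np.array(P)/1000;c,n=np.cos(q[2]),np.sin(q[2]);return np.array([q[0]+c*P[0]-n*P[1],q[1]+n*P[0]+c*P[1],P[2]])
f=lambda q:np.concatenate([proj(v,X(q,P))-np.array(u) for v,u,P in C])
r=least_squares(f,[.58,.12,1.57],loss="soft_l1");print("feeder",r.x.round(4),np.degrees(r.x[2]).round(2));print(f(r.x).reshape(-1,2).round(1).tolist())
np.save("feeder.npy",r.x)
def tri(a,b):
    A=[];B=[]
    for p,u in((t,a),(s,b)):
        o,d=ray(p,u);d/=np.linalg.norm(d);M=np.eye(3)-np.outer(d,d);A.append(M);B.append(M@o)
    return np.linalg.solve(sum(A),sum(B))
q=r.x
def toF(p):
    d=p[:2]-q[:2];c,n=np.cos(q[2]),np.sin(q[2]);return np.array([c*d[0]+n*d[1],-n*d[0]+c*d[1]])*1000
for n,a,b in(("k1",(618,33),(190,180)),("k2",(698,150),(249,110)),("k3",(712,304),(360,64)),("stopcorner",(286,150),(525,322)),("stopc2",(245,148),(557,346)),("pivotcap",(48,90),(700,464))):
    w=tri(T(*a),S(*b));print(n,w.round(4),"feeder",toF(w).round(1))
for n,u in(("blue1",(375,165)),("blue2",(461,308)),("blue3",(390,351)),("tin",(315,354))):
    w=at(t,u,.05 if n[0]=="b" else .03);print(n,w.round(3),toF(w).round(1))
```

```text
feeder [0.5881 0.1222 1.4841] 85.03
[[0.3, -0.4], [-0.4, -0.0], [-1.3, -0.4], [-1.1, -0.8], [-0.2, -0.1], [1.2, 0.8], [1.3, -0.8], [1.1, -0.8], [-3.8, -1.4], [-1.1, -3.5]]
k1 [ 0.645  -0.1254  0.0629] feeder [-241.7  -78.2]
k2 [ 0.5564 -0.18    0.0648] feeder [-303.8    5.4]
k3 [ 0.445  -0.1851  0.0652] feeder [-318.5  116. ]
stopcorner [0.5623 0.1218 0.0405] feeder [-2.6 25.7]
stopc2 [0.5642 0.152  0.0402] feeder [27.7 26.4]
pivotcap [0.6043 0.2938 0.0643] feeder [172.4  -1.2]
blue1 [ 0.752 -0.105  0.05 ] [-211.6 -183.4]
blue2 [ 0.47  -0.259  0.05 ] [-390.2   84.8]
blue3 [ 0.391 -0.121  0.05 ] [-259.7  174.9]
tin [0.387 0.018 0.03 ] [-120.7  191. ]
```

```bash
cat > plan.py <<'E'
import numpy as np,sys,json
from h import *
q=np.load("feeder.npy")
def W(f): # feeder mm + push angle deg -> world x,y,z(m),yaw(deg); push dir = tool -x
    c,n=np.cos(q[2]),np.sin(q[2]);x,y=f[0]/1e3,f[1]/1e3
    return np.array([q[0]+c*x-n*y,q[1]+n*x+c*y,f[2]/1e3,np.degrees(q[2])+f[3]-180])
def knob(x,y,z,a,gap=23.8): # TCP pose nested (gap) behind a knob at x,y
    r=np.radians(a);return (x-gap*np.cos(r),y-gap*np.sin(r),z,a)
def now():
    o=ctrl.get_obs();return np.array([*o["tool_pos"],o["orientation"][2]])
def rows(start,wps):
    """wps: list of (world pose, grip, nrows). prints calls of <=8 rows"""
    seq=[];cur=np.array(start)
    for p,g,n in wps:
        for i in range(1,n+1): seq.append((cur+(np.array(p)-cur)*i/n,g))
        cur=np.array(p)
    base=np.array(start)
    for k in range(0,len(seq),8):
        out=[]
        for p,g in seq[k:k+8]:
            a=np.radians(base[3]);d=p[:3]-base[:3]
            out.append([0,0,round(-np.radians(p[3]-base[3]),3),round(100*(np.cos(a)*d[0]+np.sin(a)*d[1]),2),round(100*(np.sin(a)*d[0]-np.cos(a)*d[1]),2),round(-100*d[2],2),g])
        base=seq[min(k+8,len(seq))-1][0];print(json.dumps([out]))
    np.save("cmd.npy",base);print("end",base.round(4))
def toF(p):
    d=np.array(p[:2])-q[:2];c,n=np.cos(q[2]),np.sin(q[2]);return np.array([c*d[0]+n*d[1],-n*d[0]+c*d[1]])*1000
E
python3 - <<'E'
from plan import *
s=now();print(s.round(4))
k=knob(-304,5.4,110,0,48)
rows([.223,.637,.227,-19.3],[(W((-200,20,200,0)),2.8,19),(W(k),2.8,5)])
E
```

```text
[  0.2231   0.6371   0.2266 -19.2973]
[[[0, 0, 0.07, 2.87, 2.97, 0.14, 2.8], [0, 0, 0.139, 5.74, 5.94, 0.28, 2.8], [0, 0, 0.209, 8.6, 8.9, 0.43, 2.8], [0, 0, 0.278, 11.47, 11.87, 0.57, 2.8], [0, 0, 0.348, 14.34, 14.84, 0.71, 2.8], [0, 0, 0.417, 17.21, 17.81, 0.85, 2.8], [0, 0, 0.487, 20.07, 20.78, 0.99, 2.8], [0, 0, 0.556, 22.94, 23.75, 1.14, 2.8]]]
[[[0, 0, 0.07, 4.0, 1.01, 0.14, 2.8], [0, 0, 0.139, 8.0, 2.01, 0.28, 2.8], [0, 0, 0.209, 12.01, 3.02, 0.43, 2.8], [0, 0, 0.278, 16.01, 4.03, 0.57, 2.8], [0, 0, 0.348, 20.01, 5.04, 0.71, 2.8], [0, 0, 0.417, 24.01, 6.04, 0.85, 2.8], [0, 0, 0.487, 28.02, 7.05, 0.99, 2.8], [0, 0, 0.556, 32.02, 8.06, 1.14, 2.8]]]
[[[0, 0, 0.07, 3.93, -1.26, 0.14, 2.8], [0, 0, 0.139, 7.86, -2.51, 0.28, 2.8], [0, 0, 0.209, 11.79, -3.77, 0.43, 2.8], [0, 0, 0.209, 14.83, -3.43, 2.23, 2.8], [0, 0, 0.209, 17.86, -3.08, 4.03, 2.8], [0, 0, 0.209, 20.9, -2.74, 5.83, 2.8], [0, 0, 0.209, 23.93, -2.4, 7.63, 2.8], [0, 0, 0.209, 26.97, -2.05, 9.43, 2.8]]]
end [  0.5522  -0.228    0.11   -94.9657]
```

Request:
play_rows([
  [[0,0,0.07,2.9,3.0,0.1,2.8],[0,0,0.14,5.7,5.9,0.3,2.8],[0,0,0.21,8.6,8.9,0.4,2.8],[0,0,0.28,11.5,11.9,0.6,2.8],[0,0,0.35,14.3,14.8,0.7,2.8],[0,0,0.417,17.2,17.8,0.8,2.8],[0,0,0.487,20.1,20.8,1.0,2.8],[0,0,0.556,22.9,23.8,1.1,2.8]],
])

```text
clock: 2.12
tool_pos: [0.361, 0.3348, 0.2157]
orientation: [-180.0, 0.0, -51.3]
force: [1.1, -0.9, -0.1]
opening: 0.0394
gripper_force: 0.0
```

Request:
play_rows([
  [[0,0,0.07,4.0,1.0,0.1,2.8],[0,0,0.14,8.0,2.0,0.3,2.8],[0,0,0.21,12.0,3.0,0.4,2.8],[0,0,0.28,16.0,4.0,0.6,2.8],[0,0,0.35,20.0,5.0,0.7,2.8],[0,0,0.417,24.0,6.0,0.8,2.8],[0,0,0.487,28.0,7.0,1.0,2.8],[0,0,0.556,32.0,8.0,1.1,2.8]],
])

```text
clock: 2.78
tool_pos: [0.4995, 0.0354, 0.2049]
orientation: [-179.9, 0.0, -83.2]
force: [1.7, 0.9, -1.5]
opening: 0.028
gripper_force: 0.0
```

Request:
play_rows([
  [[0,0,0.07,3.9,-1.3,0.1,2.8],[0,0,0.14,7.9,-2.5,0.3,2.8],[0,0,0.209,11.8,-3.8,0.4,2.8],[0,0,0.209,14.8,-3.4,2.2,2.8],[0,0,0.209,17.9,-3.1,4.0,2.8],[0,0,0.209,20.9,-2.7,5.8,2.8],[0,0,0.209,23.9,-2.4,7.6,2.8],[0,0,0.209,27.0,-2.0,9.4,2.8]],
])

```text
clock: 3.45
tool_pos: [0.5517, -0.2297, 0.1099]
orientation: [-180.0, -0.0, -95.0]
force: [0.7, 0.7, 0.3]
opening: 0.028
gripper_force: 0.0
```

Run:
```python
from plan import *
p=wrist();save(p,"w1.png")
for n,P in(("k2foot",(-304,5.4,0)),("k2top",(-304,5.4,66)),("mouth",(-165,0,0)),("railL",(-125,23,12)),("railR",(-125,-23,12)),("stopL",(0,26,44)),("stopR",(0,-26,44))):
    w=W((*P,0));print(n,proj(p,w[:3]).round(0))
rows(np.load("cmd.npy"),[(W(knob(-304,5.4,17,0,48)),2.8,4),(W(knob(-296,5,17,0)),2.8,4),(W(knob(-62,0,17,0)),2.8,24)])
```

```text
k2foot [314. 309.]
k2top [315. 362.]
mouth [308. 471.]
railL [337. 524.]
railR [279. 524.]
stopL [341. 681.]
stopR [276. 681.]
[[[0, 0, -0.0, -0.0, 0.0, 2.33, 2.8], [0, 0, -0.0, -0.0, 0.0, 4.65, 2.8], [0, 0, -0.0, 0.0, -0.0, 6.98, 2.8], [0, 0, -0.0, 0.0, -0.0, 9.3, 2.8], [0, 0, -0.0, -0.8, -0.01, 9.3, 2.8], [0, 0, -0.0, -1.61, -0.02, 9.3, 2.8], [0, 0, -0.0, -2.41, -0.03, 9.3, 2.8], [0, 0, -0.0, -3.22, -0.04, 9.3, 2.8]]]
[[[0, 0, -0.0, -0.98, -0.02, -0.0, 2.8], [0, 0, -0.0, -1.95, -0.04, -0.0, 2.8], [0, 0, -0.0, -2.92, -0.06, -0.0, 2.8], [0, 0, -0.0, -3.9, -0.08, -0.0, 2.8], [0, 0, -0.0, -4.88, -0.1, -0.0, 2.8], [0, 0, -0.0, -5.85, -0.13, -0.0, 2.8], [0, 0, -0.0, -6.82, -0.15, -0.0, 2.8], [0, 0, -0.0, -7.8, -0.17, -0.0, 2.8]]]
[[[0, 0, -0.0, -0.97, -0.02, -0.0, 2.8], [0, 0, -0.0, -1.95, -0.04, -0.0, 2.8], [0, 0, -0.0, -2.92, -0.06, -0.0, 2.8], [0, 0, -0.0, -3.9, -0.08, -0.0, 2.8], [0, 0, -0.0, -4.88, -0.1, -0.0, 2.8], [0, 0, -0.0, -5.85, -0.13, -0.0, 2.8], [0, 0, -0.0, -6.82, -0.15, -0.0, 2.8], [0, 0, -0.0, -7.8, -0.17, -0.0, 2.8]]]
[[[0, 0, -0.0, -0.98, -0.02, -0.0, 2.8], [0, 0, -0.0, -1.95, -0.04, -0.0, 2.8], [0, 0, -0.0, -2.93, -0.06, -0.0, 2.8], [0, 0, -0.0, -3.9, -0.08, -0.0, 2.8], [0, 0, -0.0, -4.87, -0.1, -0.0, 2.8], [0, 0, -0.0, -5.85, -0.13, -0.0, 2.8], [0, 0, -0.0, -6.82, -0.15, -0.0, 2.8], [0, 0, -0.0, -7.8, -0.17, -0.0, 2.8]]]
end [ 5.80700e-01  3.67000e-02  1.70000e-02 -9.49657e+01]
```

View pics/w1.png

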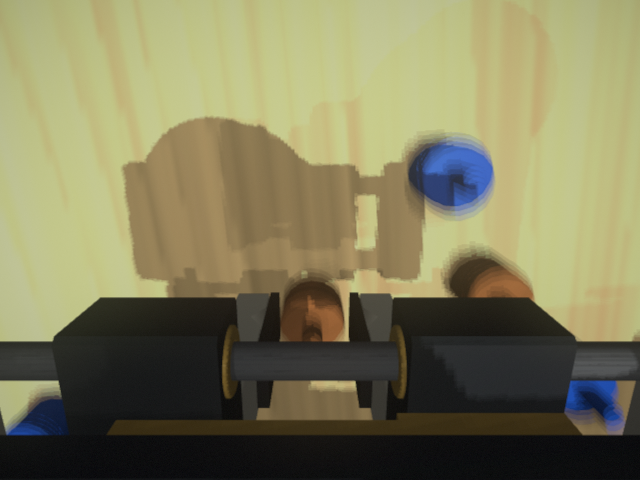

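The wrist view shows the first brown knob at about (313,310), centred between the fingers at (258,..) and (375,..), as predicted. Blue look-alikes are off to the side at (450,175), (45,415) and (595,400).

Request:
play_rows([
  [[0,0,0,0,0,2.3,2.8],[0,0,0,0,0,4.7,2.8],[0,0,0,0,0,7.0,2.8],[0,0,0,0,0,9.3,2.8],[0,0,0,-0.8,0,9.3,2.8],[0,0,0,-1.6,0,9.3,2.8],[0,0,0,-2.4,0,9.3,2.8],[0,0,0,-3.2,0,9.3,2.8]],
])

```text
clock: 4.17
tool_pos: [0.5558, -0.1954, 0.0192]
orientation: [-179.9, -0.0, -94.9]
force: [-0.2, -0.2, 0.2]
opening: 0.0283
gripper_force: 0.1
```

Request:
play_rows([
  [[0,0,0,-1.0,-0.02,0,2.8],[0,0,0,-2.0,-0.04,0,2.8],[0,0,0,-2.9,-0.06,0,2.8],[0,0,0,-3.9,-0.08,0,2.8],[0,0,0,-4.9,-0.1,0,2.8],[0,0,0,-5.9,-0.13,0,2.8],[0,0,0,-6.8,-0.15,0,2.8],[0,0,0,-7.8,-0.17,0,2.8]],
])

```text
clock: 4.83
tool_pos: [0.563, -0.1179, 0.0175]
orientation: [180.0, -0.0, -95.0]
force: [0.2, 0.2, 1.3]
opening: 0.0277
gripper_force: 0.4
```

Run:
```python
from plan import *
t=snap("top");c=cv2.resize(cv2.cvtColor(t["color"],cv2.COLOR_RGB2BGR)[195:375,150:480],None,fx=2.4,fy=2.4,interpolation=cv2.INTER_CUBIC);cv2.imwrite("pics/t2.png",c)
print(toF(now()).round(1),now().round(4),ctrl.get_obs()["force"].round(1))
```

```text
[-240.    4.] [ 5.63300e-01 -1.16600e-01  1.76000e-02 -9.49496e+01] [-0.6  2.2 -0.2]
```

View pics/t2.png

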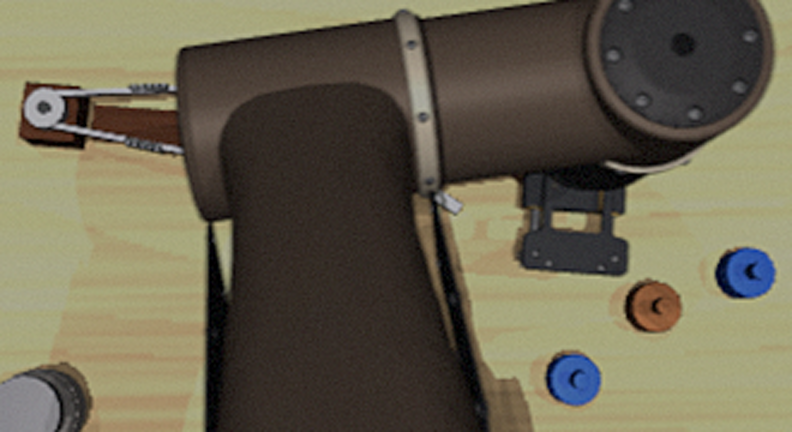

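The arm hides the first knob from the top camera. The other two knobs haven't moved. I continue the push.

Request:
play_rows([
  [[0,0,0,-1.0,-0.02,0,2.8],[0,0,0,-2.0,-0.04,0,2.8],[0,0,0,-2.9,-0.06,0,2.8],[0,0,0,-3.9,-0.08,0,2.8],[0,0,0,-4.9,-0.1,0,2.8],[0,0,0,-5.9,-0.13,0,2.8],[0,0,0,-6.8,-0.15,0,2.8],[0,0,0,-7.8,-0.17,0,2.8]],
])

```text
clock: 5.55
tool_pos: [0.5714, -0.0403, 0.0175]
orientation: [180.0, -0.0, -95.0]
force: [0.6, -0.8, 0.1]
opening: 0.0279
gripper_force: 0.3
```

Run:
```python
from plan import *
s=snap("scene");f=toF(now());print(f.round(1),ctrl.get_obs()["force"].round(1))
w=W((f[0]+23.8,f[1],0,0))[:3];print("expect foot",proj(s,w).round(0),"top",proj(s,w+[0,0,.066]).round(0))
for d in ctrl.find_in(s,"knob_a"):
    l,tp,W_,h=map(int,np.round(d["bbox"]));print(round(d["conf"],2),l,tp,W_,h,s["color"][tp:tp+h,l:l+W_].reshape(-1,3).mean(0).round(0))
```

```text
[-161.9    2.1] [0.5 1.5 0.2]
expect foot [313. 257.] top [313. 232.]
0.76 251 225 15 25 [107.  77.  43.]
0.67 304 231 16 30 [79. 59. 36.]
0.41 277 191 5 13 [52. 63. 89.]
```

Request:
play_rows([
  [[0,0,0,-1.0,-0.02,0,2.8],[0,0,0,-2.0,-0.04,0,2.8],[0,0,0,-2.9,-0.06,0,2.8],[0,0,0,-3.9,-0.08,0,2.8],[0,0,0,-4.9,-0.1,0,2.8],[0,0,0,-5.9,-0.13,0,2.8],[0,0,0,-6.8,-0.15,0,2.8],[0,0,0,-7.6,-0.17,0,2.8]],
])

```text
clock: 6.32
tool_pos: [0.5798, 0.0355, 0.0175]
orientation: [180.0, -0.0, -95.0]
force: [0.3, -0.1, 0.9]
opening: 0.0281
gripper_force: 0.5
```

Run:
```python
from plan import *
s=snap("scene");f=toF(now());print(f.round(1),now().round(4),ctrl.get_obs()["force"].round(1))
for d in ctrl.find_in(s,"knob_a"):
    l,tp,W_,h=map(int,np.round(d["bbox"]));print(round(d["conf"],2),l,tp,W_,h,s["color"][tp:tp+h,l:l+W_].reshape(-1,3).mean(0).round(0))
w=W((f[0]+23.8,f[1],0,0))[:3];print("expect foot",proj(s,w).round(0),"top",proj(s,w+[0,0,.066]).round(0))
st=[*now()[:2],.017,-95.0]
K=knob(-241.7,-78.2,90,45,45)
rows(st,[(W((-200,-2,17,0)),2.8,6),(W((-240,-15,95,15)),2.8,4),(W(K),2.8,6),
 (W(knob(-241.7,-78.2,17,45,45)),2.8,5),(W(knob(-232,-68.5,17,45)),2.8,3)])
print("push");rows(np.load("cmd.npy"),[(W(knob(-178,-14,17,45)),2.8,8),(W(knob(-110,0,17,0)),2.8,8),(W(knob(-98,0,17,0)),2.8,2)])
```

```text
[-86.1   0.4] [ 5.80200e-01  3.64000e-02  1.76000e-02 -9.49267e+01] [0.3 1.7 0.1]
0.89 251 226 15 26 [108.  79.  43.]
0.75 325 249 14 32 [73. 56. 40.]
0.74 213 242 19 33 [ 88.  98. 120.]
0.65 275 179 20 25 [120. 125. 121.]
expect foot [332. 273.] top [333. 248.]
[[[0, 0, -0.0, 1.89, -0.04, -0.0, 2.8], [0, 0, -0.0, 3.77, -0.09, -0.0, 2.8], [0, 0, -0.0, 5.66, -0.13, -0.0, 2.8], [0, 0, -0.0, 7.55, -0.18, -0.0, 2.8], [0, 0, -0.0, 9.43, -0.22, -0.0, 2.8], [0, 0, -0.001, 11.32, -0.26, -0.0, 2.8], [0, 0, -0.066, 12.32, -0.59, -1.95, 2.8], [0, 0, -0.131, 13.32, -0.91, -3.9, 2.8]]]
[[[0, 0, -0.065, 1.03, -0.19, -1.95, 2.8], [0, 0, -0.131, 2.07, -0.38, -3.9, 2.8], [0, 0, -0.218, 2.83, -1.88, -3.82, 2.8], [0, 0, -0.305, 3.59, -3.38, -3.73, 2.8], [0, 0, -0.393, 4.35, -4.87, -3.65, 2.8], [0, 0, -0.48, 5.11, -6.37, -3.57, 2.8], [0, 0, -0.567, 5.87, -7.87, -3.48, 2.8], [0, 0, -0.654, 6.63, -9.37, -3.4, 2.8]]]
[[[0, 0, -0.0, 0.0, -0.0, 1.46, 2.8], [0, 0, -0.0, 0.0, -0.0, 2.92, 2.8], [0, 0, -0.0, 0.0, -0.0, 4.38, 2.8], [0, 0, -0.0, 0.0, -0.0, 5.84, 2.8], [0, 0, -0.0, 0.0, -0.0, 7.3, 2.8], [0, 0, -0.0
[... 220 characters left out ...]
0.01, -0.0, 2.8], [0, 0, -0.0, -2.88, 0.01, -0.0, 2.8], [0, 0, -0.0, -3.84, 0.02, -0.0, 2.8], [0, 0, -0.0, -4.8, 0.02, -0.0, 2.8], [0, 0, -0.0, -5.75, 0.03, -0.0, 2.8], [0, 0, -0.0, -6.71, 0.03, -0.0, 2.8], [0, 0, -0.0, -7.67, 0.04, -0.0, 2.8]]]
[[[0, 0, 0.098, -0.81, -0.27, -0.0, 2.8], [0, 0, 0.196, -1.62, -0.53, -0.0, 2.8], [0, 0, 0.295, -2.44, -0.8, -0.0, 2.8], [0, 0, 0.393, -3.25, -1.07, -0.0, 2.8], [0, 0, 0.491, -4.06, -1.33, -0.0, 2.8], [0, 0, 0.589, -4.87, -1.6, -0.0, 2.8], [0, 0, 0.687, -5.68, -1.87, -0.0, 2.8], [0, 0, 0.785, -6.5, -2.14, -0.0, 2.8]]]
[[[0, 0, -0.0, -0.6, -0.0, -0.0, 2.8], [0, 0, -0.0, -1.2, -0.0, -0.0, 2.8]]]
end [ 5.77500e-01  8.00000e-04  1.70000e-02 -9.49657e+01]
```

The first knob is in the lane at x≈-62, with its bbox matching the projection. Next is the knob at feeder (-242,-78).

Request:
play_rows([
  [[0,0,0,1.9,0,0,2.8],[0,0,0,3.8,-0.1,0,2.8],[0,0,0,5.7,-0.1,0,2.8],[0,0,0,7.6,-0.2,0,2.8],[0,0,0,9.4,-0.2,0,2.8],[0,0,0,11.3,-0.3,0,2.8],[0,0,-0.065,12.3,-0.6,-1.95,2.8],[0,0,-0.131,13.3,-0.9,-3.9,2.8]],
])

```text
clock: 7.08
tool_pos: [0.5756, -0.1004, 0.0558]
orientation: [179.8, -0.0, -87.4]
force: [0.6, -0.1, 1.3]
opening: 0.028
gripper_force: 0.0
```

Request:
play_rows([
  [[0,0,-0.065,1.0,-0.2,-1.95,2.8],[0,0,-0.131,2.1,-0.4,-3.9,2.8],[0,0,-0.218,2.8,-1.9,-3.8,2.8],[0,0,-0.305,3.6,-3.4,-3.7,2.8],[0,0,-0.393,4.4,-4.9,-3.7,2.8],[0,0,-0.48,5.1,-6.4,-3.6,2.8],[0,0,-0.567,5.9,-7.9,-3.5,2.8],[0,0,-0.654,6.6,-9.4,-3.4,2.8]],
])

```text
clock: 7.75
tool_pos: [0.6743, -0.1615, 0.0904]
orientation: [180.0, 0.0, -49.8]
force: [-0.5, 0.2, 0.3]
opening: 0.0281
gripper_force: 0.0
```

Request:
play_rows([
  [[0,0,0,0,0,1.5,2.8],[0,0,0,0,0,2.9,2.8],[0,0,0,0,0,4.4,2.8],[0,0,0,0,0,5.8,2.8],[0,0,0,0,0,7.3,2.8],[0,0,0,-1.2,0,7.3,2.8],[0,0,0,-2.3,0,7.3,2.8],[0,0,0,-3.5,0,7.3,2.8]],
])

```text
clock: 8.42
tool_pos: [0.6509, -0.1334, 0.0179]
orientation: [-180.0, -0.0, -50.0]
force: [0.1, 0.2, -0.9]
opening: 0.0278
gripper_force: 0.2
```

Run:
```python
from plan import *
s=snap("scene");f=toF(now());o=ctrl.get_obs();print(f.round(1),now().round(4),o["force"].round(1),round(float(o["gripper_force"]),2))
for d in ctrl.find_in(s,"knob_a"):
    l,tp,W_,h=map(int,np.round(d["bbox"]));print(round(d["conf"],2),l,tp,W_,h,s["color"][tp:tp+h,l:l+W_].reshape(-1,3).mean(0).round(0))
for w in (W((f[0]+16.8,f[1]+16.8,0,0))[:3],W((-62,0,0,0))[:3]):print("expect foot",proj(s,w).round(0),"top",proj(s,w+[0,0,.066]).round(0))
```

```text
[-247.6  -83.3] [ 6.49600e-01 -1.31700e-01  1.84000e-02 -4.99859e+01] [-3.8  0.9 -0.2] 0.0
0.84 306 186 11 27 [118.  91.  53.]
0.84 213 241 17 34 [ 65.  72. 101.]
0.82 324 249 17 30 [85. 65. 45.]
0.77 330 191 21 24 [109. 114. 116.]
0.67 280 183 10 24 [ 54.  68. 108.]
0.62 258 224 15 29 [78. 56. 33.]
expect foot [267. 248.] top [265. 224.]
expect foot [332. 273.] top [333. 248.]
```

Request:
play_rows([
  [[0,0,0,-1.0,0,0,2.8],[0,0,0,-1.9,0,0,2.8],[0,0,0,-2.9,0,0,2.8],[0,0,0,-3.8,0,0,2.8],[0,0,0,-4.8,0,0,2.8],[0,0,0,-5.7,0,0,2.8],[0,0,0,-6.7,0,0,2.8],[0,0,0,-7.7,0,0,2.8]],
])

```text
clock: 9.18
tool_pos: [0.6013, -0.0742, 0.0176]
orientation: [-180.0, -0.0, -50.0]
force: [1.0, -0.3, 0.8]
opening: 0.0278
gripper_force: 0.4
```

Request:
play_rows([
  [[0,0,0.098,-0.8,-0.3,0,2.8],[0,0,0.196,-1.6,-0.5,0,2.8],[0,0,0.295,-2.4,-0.8,0,2.8],[0,0,0.393,-3.25,-1.1,0,2.8],[0,0,0.491,-4.1,-1.3,0,2.8],[0,0,0.589,-4.9,-1.6,0,2.8],[0,0,0.687,-5.7,-1.9,0,2.8],[0,0,0.785,-6.5,-2.1,0,2.8]],
])

```text
clock: 9.85
tool_pos: [0.5756, -0.0109, 0.0175]
orientation: [180.0, -0.0, -95.3]
force: [-0.2, -1.0, 0.1]
opening: 0.028
gripper_force: 0.3
```

Run:
```python
from plan import *
s=snap("scene");f=toF(now());o=ctrl.get_obs();print(f.round(1),now().round(4),o["force"].round(1),round(float(o["gripper_force"]),2))
for d in ctrl.find_in(s,"knob_a"):
    l,tp,W_,h=map(int,np.round(d["bbox"]));print(round(d["conf"],2),l,tp,W_,h,s["color"][tp:tp+h,l:l+W_].reshape(-1,3).mean(0).round(0))
for w in (W((f[0]+23.8,f[1],0,0))[:3],W((-62,0,0,0))[:3]):print("expect foot",proj(s,w).round(0),"top",proj(s,w+[0,0,.066]).round(0))
st=[*now()[:2],.017,-94.97]
a=-38;x3,y3=-318.5,116
rows(st,[(W(knob(-98,0,17,0)),2.8,3),(W((-200,10,17,0)),2.8,5),(W((-250,60,95,-15)),2.8,5),(W(knob(x3,y3,95,a,46)),2.8,4),(W(knob(x3,y3,17,a,46)),2.8,4),(W(knob(x3+9,y3-7,17,a)),2.8,3)])
print("push");rows(np.load("cmd.npy"),[(W(knob(-185,11.5,17,a)),2.8,16),(W(knob(-130,0,17,0)),2.8,7),(W(knob(-108,0,17,0)),2.8,3)])
```

```text
[-132.9    1.7] [ 5.7490e-01 -1.0100e-02  1.7400e-02 -9.5644e+01] [-2.1  0.7 -0.8] 0.0
0.88 308 239 20 28 [76. 57. 36.]
0.75 322 250 20 28 [76. 58. 39.]
0.7 276 179 13 28 [ 97. 103. 110.]
0.7 211 241 20 37 [106. 114. 122.]
0.19 365 216 33 28 [120. 115.  96.]
expect foot [320. 263.] top [320. 238.]
expect foot [332. 273.] top [333. 248.]
[[[0, 0, -0.0, -0.38, -0.04, -0.0, 2.8], [0, 0, -0.0, -0.77, -0.08, -0.0, 2.8], [0, 0, -0.0, -1.15, -0.12, -0.0, 2.8], [0, 0, -0.0, 0.41, 0.08, -0.0, 2.8], [0, 0, -0.0, 1.98, 0.28, -0.0, 2.8], [0, 0, -0.0, 3.54, 0.48, -0.0, 2.8], [0, 0, -0.0, 5.1, 0.68, -0.0, 2.8], [0, 0, -0.0, 6.67, 0.88, -0.0, 2.8]]]
[[[0, 0, 0.052, 1.0, 1.0, -1.56, 2.8], [0, 0, 0.105, 2.0, 2.0, -3.12, 2.8], [0, 0, 0.157, 3.0, 3.0, -4.68, 2.8], [0, 0, 0.209, 4.0, 4.0, -6.24, 2.8], [0, 0, 0.262, 5.0, 5.0, -7.8, 2.8], [0, 0, 0.362, 7.62, 7.11, -7.8, 2.8], [0, 0, 0.463, 10.24, 9.22, -7.8, 2.8], [0, 0, 0.563, 12.86, 11.32, -7.8, 2.8]]]
[[[0, 0, 0.1, 3.34, 0.39, -0.0, 2.8], [0, 0, 0.1, 3.34, 0.39, 1.95, 2.8], [0, 0, 0.1, 3.34, 0.39, 3.9, 2.8], [0, 0, 0.1, 3.34, 0.39, 5.85, 2.8], [0, 0, 0
[... 581 characters left out ...]
, 2.8], [0, 0, -0.0, -2.97, -0.0, -0.0, 2.8], [0, 0, -0.0, -3.95, -0.0, -0.0, 2.8], [0, 0, -0.0, -4.94, -0.01, -0.0, 2.8], [0, 0, -0.0, -5.93, -0.01, -0.0, 2.8], [0, 0, -0.0, -6.92, -0.01, -0.0, 2.8], [0, 0, -0.0, -7.91, -0.01, -0.0, 2.8]]]
[[[0, 0, -0.095, -0.79, 0.14, -0.0, 2.8], [0, 0, -0.189, -1.58, 0.29, -0.0, 2.8], [0, 0, -0.284, -2.38, 0.43, -0.0, 2.8], [0, 0, -0.379, -3.17, 0.58, -0.0, 2.8], [0, 0, -0.474, -3.96, 0.72, -0.0, 2.8], [0, 0, -0.568, -4.75, 0.87, -0.0, 2.8], [0, 0, -0.663, -5.55, 1.01, -0.0, 2.8], [0, 0, -0.663, -6.12, 1.47, -0.0, 2.8]]]
[[[0, 0, -0.0, -0.73, -0.0, -0.0, 2.8], [0, 0, -0.0, -1.47, -0.0, -0.0, 2.8]]]
end [ 5.76700e-01 -9.10000e-03  1.70000e-02 -9.49657e+01]
```

Request:
play_rows([
  [[0,0,0,-0.4,0,0,2.8],[0,0,0,-0.8,0,0,2.8],[0,0,0,-1.2,0,0,2.8],[0,0,0,0.4,0.1,0,2.8],[0,0,0,2.0,0.3,0,2.8],[0,0,0,3.6,0.5,0,2.8],[0,0,0,5.1,0.7,0,2.8],[0,0,0,6.7,0.9,0,2.8]],
])

```text
clock: 10.62
tool_pos: [0.5615, -0.0781, 0.0175]
orientation: [-180.0, 0.0, -94.9]
force: [-0.4, -0.5, 0.3]
opening: 0.0282
gripper_force: 0.0
```

Request:
play_rows([
  [[0,0,0.052,1.0,1.0,-1.6,2.8],[0,0,0.105,2.0,2.0,-3.1,2.8],[0,0,0.157,3.0,3.0,-4.7,2.8],[0,0,0.209,4.0,4.0,-6.2,2.8],[0,0,0.262,5.0,5.0,-7.8,2.8],[0,0,0.362,7.6,7.1,-7.8,2.8],[0,0,0.463,10.2,9.2,-7.8,2.8],[0,0,0.563,12.9,11.3,-7.8,2.8]],
])

```text
clock: 11.28
tool_pos: [0.4371, -0.1968, 0.096]
orientation: [-180.0, 0.0, -127.4]
force: [0.8, -1.8, -0.8]
opening: 0.028
gripper_force: 0.0
```

Request:
play_rows([
  [[0,0,0.1,3.3,0.4,0,2.8],[0,0,0.1,3.3,0.4,1.9,2.8],[0,0,0.1,3.3,0.4,3.9,2.8],[0,0,0.1,3.3,0.4,5.8,2.8],[0,0,0.1,3.3,0.4,7.8,2.8],[0,0,0.1,2.2,0.3,7.8,2.8],[0,0,0.1,1.1,0.2,7.8,2.8],[0,0,0.1,0,0.1,7.8,2.8]],
])

```text
clock: 11.95
tool_pos: [0.4384, -0.1951, 0.0183]
orientation: [-180.0, 0.0, -132.9]
force: [-0.0, -0.0, 0.5]
opening: 0.0279
gripper_force: 0.1
```

Run:
```python
from plan import *
s=snap("scene");f=toF(now());o=ctrl.get_obs();print(f.round(1),now().round(4),o["force"].round(1),round(float(o["gripper_force"]),2))
for d in ctrl.find_in(s,"knob_a"):
    l,tp,W_,h=map(int,np.round(d["bbox"]));print(round(d["conf"],2),l,tp,W_,h,s["color"][tp:tp+h,l:l+W_].reshape(-1,3).mean(0).round(0))
for w in (W((f[0]+23.8*.79,f[1]-23.8*.61,0,0))[:3],W((-58,0,0,0))[:3],W((-98,0,0,0))[:3]):print("expect foot",proj(s,w).round(0),"top",proj(s,w+[0,0,.066]).round(0))
a=-38;n=now();n[2]=.017;n[3]=-132.97
print("push");rows(n,[(W(knob(-195,17,17,a)),2.8,14),(W(knob(-145,0,17,0)),2.8,7),(W(knob(-102,0,17,0)),2.8,5),(W(knob(-100,0,17,0)),2.8,2)])
```

```text
[-327.9  119.7] [ 4.404000e-01 -1.941000e-01  1.870000e-02 -1.328714e+02] [2.2 1.3 0.8] 0.0
0.92 215 241 18 33 [ 87.  96. 114.]
0.87 324 249 18 34 [109.  81.  55.]
0.85 332 190 18 25 [85. 88. 92.]
0.64 303 192 14 26 [76. 57. 33.]
0.61 313 241 18 28 [111.  80.  46.]
0.53 275 184 18 23 [77. 80. 86.]
expect foot [309. 214.] top [308. 192.]
expect foot [333. 274.] top [334. 249.]
expect foot [322. 265.] top [323. 241.]
push
[[[0, 0, -0.0, -1.03, 0.0, -0.0, 2.8], [0, 0, -0.0, -2.07, 0.01, -0.0, 2.8], [0, 0, -0.0, -3.1, 0.01, -0.0, 2.8], [0, 0, -0.0, -4.14, 0.02, -0.0, 2.8], [0, 0, -0.0, -5.17, 0.02, -0.0, 2.8], [0, 0, -0.0, -6.21, 0.03, -0.0, 2.8], [0, 0, -0.0, -7.24, 0.03, -0.0, 2.8], [0, 0, -0.0, -8.28, 0.04, -0.0, 2.8]]]
[[[0, 0, -0.0, -1.03, 0.0, -0.0, 2.8], [0, 0, -0.0, -2.07, 0.01, -0.0, 2.8], [0, 0, -0.0, -3.1, 0.01, -0.0, 2.8], [0, 0, -0.0, -4.14, 0.02, -0.0, 2.8], [0, 0, -0.0, -5.17, 0.02, -0.0, 2.8], [0, 0, -0.0, -6.21, 0.03, -0.0, 2.8], [0, 0, -0.095, -6.99, 0.07, -0.0, 2.8], [0, 0, -0.19, -7.78, 0.1, -0.0, 2.8]]]
[[[0, 0, -0.095, -0.78, -0.11, -0.0, 2.8], [0, 0, -0.189, -1.56, -0.22, -0.0, 2.8], [0, 0, -0.284, -2.33, -0.33, -0.0, 2.8], [0, 0, -0.379, -3.11, -0.44, -0.0, 2.8], [0, 0, -0.474, -3.89, -0.55, -0.0, 2.8], [0, 0, -0.474, -4.65, -0.15, -0.0, 2.8], [0, 0, -0.474, -5.42, 0.24, -0.0, 2.8], [0, 0, -0.474, -6.18, 0.63, -0.0, 2.8]]]
[[[0, 0, -0.0, -0.86, -0.0, -0.0, 2.8], [0, 0, -0.0, -1.72, -0.0, -0.0, 2.8], [0, 0, -0.0, -1.82, 0.0, -0.0, 2.8], [0, 0, -0.0, -1.92, 0.0, -0.0, 2.8]]]
end [ 5.77400e-01 -1.20000e-03  1.70000e-02 -9.49657e+01]
```

Request:
play_rows([
  [[0,0,0,-1.0,0,0,2.8],[0,0,0,-2.1,0,0,2.8],[0,0,0,-3.1,0,0,2.8],[0,0,0,-4.1,0,0,2.8],[0,0,0,-5.2,0,0,2.8],[0,0,0,-6.2,0,0,2.8],[0,0,0,-7.2,0,0,2.8],[0,0,0,-8.3,0,0,2.8]],
])

```text
clock: 12.72
tool_pos: [0.494, -0.1342, 0.0175]
orientation: [180.0, -0.0, -133.0]
force: [-0.8, -0.8, 0.5]
opening: 0.0279
gripper_force: 0.4
```

Request:
play_rows([
  [[0,0,0,-1.0,0,0,2.8],[0,0,0,-2.1,0,0,2.8],[0,0,0,-3.1,0,0,2.8],[0,0,0,-4.1,0,0,2.8],[0,0,0,-5.2,0,0,2.8],[0,0,0,-6.2,0,0,2.8],[0,0,-0.095,-7.0,0.1,0,2.8],[0,0,-0.19,-7.8,0.1,0,2.8]],
])

```text
clock: 13.38
tool_pos: [0.5466, -0.0764, 0.0175]
orientation: [-180.0, 0.0, -121.8]
force: [-0.2, -1.3, -0.2]
opening: 0.0281
gripper_force: 0.3
```

Run:
```python
from plan import *
s=snap("scene");f=toF(now());o=ctrl.get_obs();n=now();print(f.round(1),n.round(4),o["force"].round(1),round(float(o["gripper_force"]),2))
a=np.radians(n[3]+180-85.03)
for d in ctrl.find_in(s,"knob_a"):
    l,tp,W_,h=map(int,np.round(d["bbox"]));print(round(d["conf"],2),l,tp,W_,h,s["color"][tp:tp+h,l:l+W_].reshape(-1,3).mean(0).round(0))
for w in (W((f[0]+23.8*np.cos(a),f[1]+23.8*np.sin(a),0,0))[:3],):print("expect foot",proj(s,w).round(0),"top",proj(s,w+[0,0,.066]).round(0))
n[2]=.017
print("push");rows(n,[(W(knob(-145,0,17,0)),2.8,5),(W(knob(-102,0,17,0)),2.8,5),(W(knob(-100,0,17,0)),2.8,2)])
```

```text
[-200.6   22.9] [ 5.479000e-01 -7.570000e-02  1.770000e-02 -1.213874e+02] [3.  1.3 1. ] 0.09
0.81 214 243 17 32 [ 74.  86. 116.]
0.79 302 222 14 31 [77. 58. 35.]
0.65 314 240 16 30 [75. 54. 32.]
0.62 326 267 78 48 [133. 120.  91.]
0.61 332 204 18 13 [81. 79. 75.]
0.59 325 249 18 32 [85. 67. 48.]
expect foot [307. 247.] top [306. 223.]
push
[[[0, 0, -0.092, -0.77, -0.13, -0.0, 2.8], [0, 0, -0.184, -1.55, -0.25, -0.0, 2.8], [0, 0, -0.277, -2.32, -0.38, -0.0, 2.8], [0, 0, -0.369, -3.09, -0.51, -0.0, 2.8], [0, 0, -0.461, -3.87, -0.64, -0.0, 2.8], [0, 0, -0.461, -4.64, -0.25, -0.0, 2.8], [0, 0, -0.461, -5.41, 0.13, -0.0, 2.8], [0, 0, -0.461, -6.18, 0.51, -0.0, 2.8]]]
[[[0, 0, -0.0, -0.86, -0.0, -0.0, 2.8], [0, 0, -0.0, -1.72, -0.0, -0.0, 2.8], [0, 0, -0.0, -1.82, 0.0, -0.0, 2.8], [0, 0, -0.0, -1.92, 0.0, -0.0, 2.8]]]
end [ 5.77400e-01 -1.20000e-03  1.70000e-02 -9.49657e+01]
```

Request:
play_rows([
  [[0,0,-0.092,-0.8,-0.1,0,2.8],[0,0,-0.184,-1.5,-0.3,0,2.8],[0,0,-0.277,-2.3,-0.4,0,2.8],[0,0,-0.369,-3.1,-0.5,0,2.8],[0,0,-0.461,-3.9,-0.6,0,2.8],[0,0,-0.461,-4.6,-0.3,0,2.8],[0,0,-0.461,-5.4,0.1,0,2.8],[0,0,-0.461,-6.2,0.5,0,2.8]],
])

```text
clock: 14.15
tool_pos: [0.5742, -0.0216, 0.0174]
orientation: [180.0, -0.0, -96.0]
force: [0.0, -1.1, 0.2]
opening: 0.0281
gripper_force: 0.6
```

Request:
play_rows([
  [[0,0,0,-0.6,0,0,2.8],[0,0,0,-1.1,0,0,2.8],[0,0,0,-1.5,0,0,2.8],[0,0,0,-1.6,0,0,2.8],[0,0,0,-1.6,0,0,2.8]],
])

```text
clock: 14.57
tool_pos: [0.5761, -0.0058, 0.0176]
orientation: [-180.0, 0.0, -95.7]
force: [0.2, -0.5, -0.2]
opening: 0.0276
gripper_force: 0.0
```

Run:
```python
from plan import *
s=snap("scene");f=toF(now());o=ctrl.get_obs();n=now();print(f.round(1),n.round(4),o["force"].round(1),round(float(o["gripper_force"]),2))
for d in ctrl.find_in(s,"knob_a"):
    l,tp,W_,h=map(int,np.round(d["bbox"]));print(round(d["conf"],2),l,tp,W_,h,s["color"][tp:tp+h,l:l+W_].reshape(-1,3).mean(0).round(0))
for x in (-20,-60,-100):
    w=W((x,0,0,0))[:3];print("expect foot",proj(s,w).round(0),"top",proj(s,w+[0,0,.066]).round(0))
c=cv2.resize(cv2.cvtColor(s["color"],cv2.COLOR_RGB2BGR)[200:340,260:440],None,fx=4.2,fy=4.2,interpolation=cv2.INTER_CUBIC);cv2.imwrite("pics/s3.png",c)
```

```text
[-128.7    0.8] [ 5.76200e-01 -6.00000e-03  1.76000e-02 -9.56834e+01] [-0.3  0.  -0.3] 0.0
0.96 214 242 16 32 [ 76.  89. 122.]
0.74 333 259 17 27 [81. 67. 52.]
0.71 322 247 19 33 [75. 56. 38.]
0.66 316 240 12 28 [70. 49. 29.]
0.51 279 184 6 22 [ 46.  62. 111.]
expect foot [344. 283.] top [345. 258.]
expect foot [333. 274.] top [333. 249.]
expect foot [322. 265.] top [322. 240.]
```

View pics/s3.png

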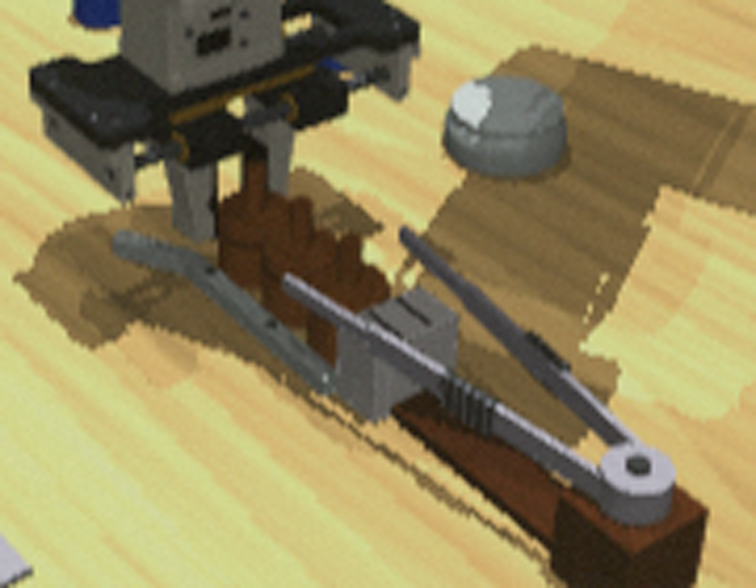

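The scene crop shows all three knobs upright and in single file, the first almost at the stop block, with the tweezers still open. I press on slowly until there is contact force.

Request:
play_rows([
  [[0,0,0,-0.1,0,0,2.8],[0,0,0,-0.2,0,0,2.8],[0,0,0,-0.3,0,0,2.8],[0,0,0,-0.4,0,0,2.8],[0,0,0,-0.4,0,0,2.8]],
])

```text
clock: 15.08
tool_pos: [0.5766, -0.0021, 0.0176]
orientation: [180.0, -0.0, -95.7]
force: [0.5, -0.5, 0.3]
opening: 0.0278
gripper_force: 0.5
```

Request:
play_rows([
  [[0,0,0,-0.05,0,0,2.8],[0,0,0,-0.1,0,0,2.8],[0,0,0,-0.1,0,0,2.8]],
])

```text
clock: 15.33
tool_pos: [0.5767, -0.0011, 0.0176]
orientation: [180.0, -0.0, -95.7]
force: [-0.6, -0.3, -0.5]
opening: 0.0281
gripper_force: 0.5
```

Request:
play_rows([
  [[0,0,0,-0.05,0,0,2.8],[0,0,0,-0.1,0,0,2.8],[0,0,0,-0.1,0,0,2.8]],
])

```text
clock: 15.58
tool_pos: [0.5768, -0.0, 0.0176]
orientation: [-180.0, -0.0, -95.7]
force: [0.2, -0.5, -0.2]
opening: 0.0277
gripper_force: 0.5
```

Request:
play_rows([
  [[0,0,0,-0.05,0,0,2.8],[0,0,0,-0.1,0,0,2.8],[0,0,0,-0.1,0,0,2.8]],
])

```text
clock: 15.83
tool_pos: [0.5768, 0.0009, 0.0175]
orientation: [180.0, -0.0, -95.7]
force: [0.4, -0.5, -0.1]
opening: 0.0281
gripper_force: 0.6
```

Request:
play_rows([
  [[0,0,0,-0.05,0,0,2.8],[0,0,0,-0.1,0,0,2.8],[0,0,0,-0.1,0,0,2.8]],
])

```text
clock: 16.08
tool_pos: [0.5767, 0.0013, 0.0175]
orientation: [180.0, -0.0, -95.7]
force: [1.3, -4.4, 0.0]
opening: 0.0283
gripper_force: 2.0
```

Run:
```python
from plan import *
f=toF(now());o=ctrl.get_obs();print(f.round(1),o["force"].round(1))
```

```text
[-121.3    0.9] [ 1.3 -4.4  0. ]
```

Contact reads 4.4 N, so the train is closed against the stop. Now back off, lift, and go over the grip pads.

Run:
```python
from plan import *
n=now();n[2]=.017
rows(n,[(W((-185,1,17,0)),2.8,5),(W((-180,0,155,0)),8.7,5),(W((90,0,150,0)),8.7,9),(W((90,0,90,0)),8.7,3),(W((90,0,90,0)),8.7,2)])
```

```text
[[[0, 0, -0.002, 1.27, -0.01, -0.0, 2.8], [0, 0, -0.005, 2.55, -0.03, -0.0, 2.8], [0, 0, -0.007, 3.82, -0.04, -0.0, 2.8], [0, 0, -0.01, 5.09, -0.05, -0.0, 2.8], [0, 0, -0.012, 6.37, -0.07, -0.0, 2.8], [0, 0, -0.012, 6.27, -0.09, -2.76, 8.7], [0, 0, -0.012, 6.16, -0.1, -5.52, 8.7], [0, 0, -0.012, 6.06, -0.12, -8.28, 8.7]]]
[[[0, 0, -0.0, -0.1, -0.02, -2.76, 8.7], [0, 0, -0.0, -0.2, -0.04, -5.52, 8.7], [0, 0, -0.0, -3.2, -0.04, -5.46, 8.7], [0, 0, -0.0, -6.2, -0.04, -5.41, 8.7], [0, 0, -0.0, -9.2, -0.04, -5.35, 8.7], [0, 0, -0.0, -12.2, -0.04, -5.3, 8.7], [0, 0, -0.0, -15.2, -0.04, -5.24, 8.7], [0, 0, -0.0, -18.2, -0.04, -5.19, 8.7]]]
[[[0, 0, -0.0, -3.0, 0.0, 0.06, 8.7], [0, 0, -0.0, -6.0, -0.0, 0.11, 8.7], [0, 0, -0.0, -9.0, 0.0, 0.17, 8.7], [0, 0, -0.0, -9.0, 0.0, 2.17, 8.7], [0, 0, -0.0, -9.0, 0.0, 4.17, 8.7], [0, 0, -0.0, -9.0, 0.0, 6.17, 8.7], [0, 0, -0.0, -9.0, 0.0, 6.17, 8.7], [0, 0, -0.0, -9.0, 0.0, 6.17, 8.7]]]
end [ 5.95900e-01  2.11800e-01  9.00000e-02 -9.49657e+01]
```

Request:
play_rows([
  [[0,0,0,1.3,0,0,2.8],[0,0,-0.005,2.5,0,0,2.8],[0,0,-0.007,3.8,0,0,2.8],[0,0,-0.01,5.1,-0.1,0,2.8],[0,0,-0.012,6.4,-0.1,0,2.8],[0,0,-0.012,6.3,-0.1,-2.8,8.7],[0,0,-0.012,6.2,-0.1,-5.5,8.7],[0,0,-0.012,6.1,-0.1,-8.3,8.7]],
])

```text
clock: 16.75
tool_pos: [0.5712, -0.0602, 0.101]
orientation: [179.9, -0.0, -95.1]
force: [-0.4, -0.8, -0.2]
opening: 0.0425
gripper_force: 0.0
```

Request:
play_rows([
  [[0,0,0,-0.1,0,-2.8,8.7],[0,0,0,-0.2,0,-5.5,8.7],[0,0,0,-3.2,0,-5.5,8.7],[0,0,0,-6.2,0,-5.4,8.7],[0,0,0,-9.2,0,-5.4,8.7],[0,0,0,-12.2,0,-5.3,8.7],[0,0,0,-15.2,0,-5.2,8.7],[0,0,0,-18.2,0,-5.2,8.7]],
])

```text
clock: 17.42
tool_pos: [0.5877, 0.1229, 0.1525]
orientation: [180.0, 0.0, -95.0]
force: [0.4, -0.3, 0.3]
opening: 0.0867
gripper_force: 0.0
```

Request:
play_rows([
  [[0,0,0,-3.0,0,0.1,8.7],[0,0,0,-6.0,0,0.1,8.7],[0,0,0,-9.0,0,0.2,8.7],[0,0,0,-9.0,0,2.2,8.7],[0,0,0,-9.0,0,4.2,8.7],[0,0,0,-9.0,0,6.2,8.7],[0,0,0,-9.0,0,6.2,8.7],[0,0,0,-9.0,0,6.2,8.7]],
])

```text
clock: 18.08
tool_pos: [0.5952, 0.2109, 0.0898]
orientation: [179.9, -0.1, -95.0]
force: [0.5, 0.0, 0.7]
opening: 0.0866
gripper_force: 0.0
```

Run:
```python
from plan import *
p=wrist();save(p,"w2.png");print(toF(now()).round(1),now().round(4))
for n,P in(("stop0L",(0,26,44)),("stop0R",(0,-26,44)),("stop30L",(30,26,44)),("stop30R",(30,-26,44)),("markL",(15,10,44)),("markR",(15,-10,44)),("ten1",(-20,0,66)),("ten3",(-100,0,66)),("pivot",(170,0,67)),("gripL",(90,25,55))):
    print(n,proj(p,W((*P,0))[:3]).round(1))
```

```text
[89.7 -0.2] [ 5.9610e-01  2.1150e-01  9.1100e-02 -9.4998e+01]
stop0L [370.6  91.9]
stop0R [256.7  92.1]
stop30L [368.3 158.6]
stop30R [259.2 158.8]
markL [335.1 126. ]
markR [292.3 126.1]
ten1 [313.7  34.6]
ten3 [ 313.2 -224.1]
pivot [314.4 437.2]
gripL [364.8 284.5]
```

View pics/w2.png

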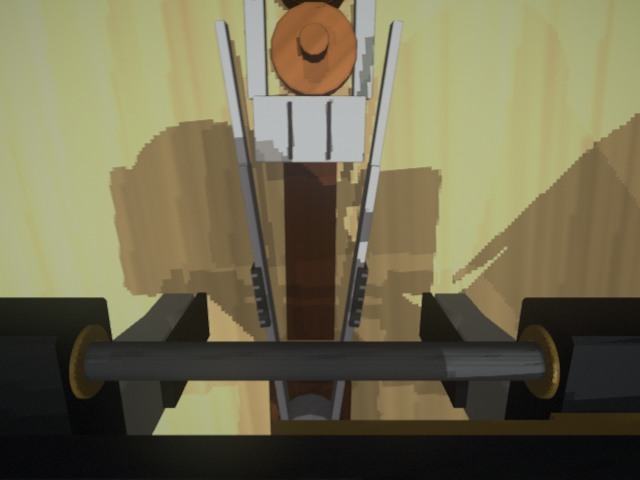

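The wrist view shows the first knob's tenon upright at (314,40) against the stop block, whose top has corners (254,96), (366,97), (364,162) and (257,161). The scribed lines are at columns 290 and 328, and the grip pads' outer faces at 253 and 366, row 265. The feeder's middle line is about 310 against a gripper middle of about 314. So I shift by -2.1 mm in y and +2 mm along the lane with a -0.6° turn, then descend and close partway.

Request:
play_rows([
  [[0,0,0.01,-0.2,-0.2,1.0,8.7],[0,0,0.01,-0.2,-0.2,2.2,8.7],[0,0,0.01,-0.2,-0.2,3.5,8.7],[0,0,0.01,-0.2,-0.2,4.7,8.7],[0,0,0.01,-0.2,-0.2,5.4,8.7],[0,0,0.01,-0.2,-0.2,5.4,8.0],[0,0,0.01,-0.2,-0.2,5.4,7.0],[0,0,0.01,-0.2,-0.2,5.4,6.0]],
])

```text
clock: 18.8
tool_pos: [0.5982, 0.2141, 0.037]
orientation: [-180.0, 0.0, -95.5]
force: [-0.1, -0.5, -0.1]
opening: 0.0723
gripper_force: 0.0
```

Request:
play_rows([
  [[0,0,0,0,0,0,5.2],[0,0,0,0,0,0,4.6],[0,0,0,0,0,0,4.2],[0,0,0,0,0,0,3.8],[0,0,0,0,0,0,3.6],[0,0,0,0,0,0,3.6],[0,0,0,0,0,0,3.6]],
])

```text
clock: 19.38
tool_pos: [0.5977, 0.2126, 0.0371]
orientation: [180.0, -0.1, -95.6]
force: [-1.1, -5.7, 5.5]
opening: 0.0368
gripper_force: 6.4
```

Run:
```python
from plan import *
p=wrist();c=cv2.cvtColor(p["color"],cv2.COLOR_RGB2BGR)[0:290,180:450];cv2.imwrite("pics/w3.png",cv2.resize(c,None,fx=2,fy=2,interpolation=cv2.INTER_CUBIC));print(toF(now()).round(1),now().round(4))
o=ctrl.get_obs();print(o["force"].round(1),o["opening"],o["gripper_force"])
```

```text
[90.9 -1.7] [ 5.97700e-01  2.12600e-01  3.71000e-02 -9.55751e+01]
[ 0.1 -5.9  4.6] 0.03651682314619441 6.425473541021347
```

View pics/w3.png

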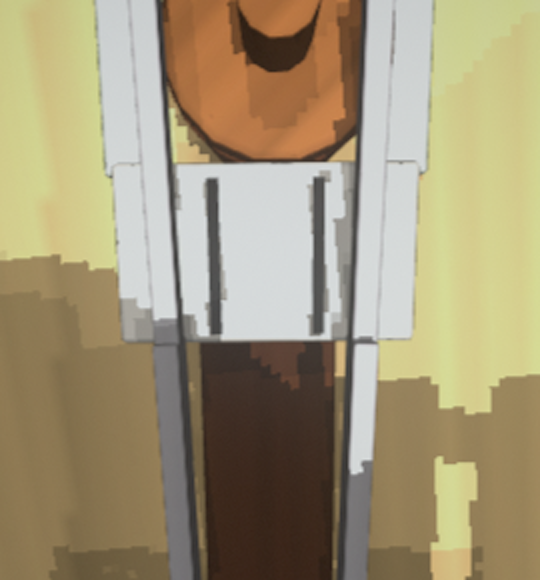

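The blades sit symmetrically, with inner faces at crop columns 177 and 354 and scribed lines at 208 and 324 (outer edges), so they need to close further. I measure this numerically from the picture.

```bash
cat > gap.py <<'E'
from plan import *
from scipy.optimize import least_squares
def fit(p,C,q0=q):
    f=lambda v:np.concatenate([proj(p,[v[0]+(np.cos(v[2])*a-np.sin(v[2])*b)/1e3,v[1]+(np.sin(v[2])*a+np.cos(v[2])*b)/1e3,z/1e3])-np.array(u) for u,(a,b,z) in C])
    r=least_squares(f,q0);return r.x,f(r.x)
def PF(p,v,a,b,z): return proj(p,[v[0]+(np.cos(v[2])*a-np.sin(v[2])*b)/1e3,v[1]+(np.sin(v[2])*a+np.cos(v[2])*b)/1e3,z/1e3])
E
python3 - <<'E'
from gap import *
p=wrist();o=ctrl.get_obs();print(o["force"].round(1),o["opening"],o["gripper_force"],toF(now()).round(1))
U=lambda a,b:(180+a/2,b/2)
C=[(U(114,165),(0,-26,44)),(U(418,163),(0,26,44)),(U(123,341),(30,-26,44)),(U(411,341),(30,26,44))]
v,r=fit(p,C);print(v.round(4),np.degrees(v[2]).round(2),r.round(1));np.save("feeder2.npy",v)
for z in(44,48,62): print(z,[PF(p,v,15,y,z).round(1).tolist() for y in(-14,-10,10,14)])
g=cv2.cvtColor(p["color"],cv2.COLOR_RGB2GRAY).astype(int)
for row in (115,126,138): print(row,"L",g[row,238:296].tolist(),"\n   R",g[row,334:392].tolist())
E
```

```text
[-0.7 -5.9  5.1] 0.0361546454859158 6.4395274221897125 [90.9 -1.7]
[0.5899 0.1236 1.4765] 84.59 [-1.1 -0.7  1.2 -0.3 -0.9  1.   0.8  0.4]
44 [[272.9, 127.8], [284.4, 127.8], [342.1, 127.5], [353.6, 127.5]]
48 [[271.8, 128.0], [283.6, 128.0], [342.9, 127.7], [354.7, 127.7]]
62 [[267.5, 128.9], [280.6, 128.9], [345.9, 128.6], [359.0, 128.6]]
115 L [182, 215, 215, 216, 216, 215, 216, 216, 215, 216, 216, 215, 216, 216, 216, 200, 199, 216, 216, 215, 215, 216, 216, 215, 215, 216, 215, 196, 135, 77, 102, 176, 215, 216, 216, 215, 216, 216, 216, 216, 216, 216, 216, 216, 216, 169, 89, 81, 81, 79, 80, 139, 197, 217, 216, 216, 216, 216] 
   R [216, 189, 126, 85, 85, 85, 84, 83, 167, 216, 216, 216, 215, 186, 151, 150, 150, 151, 150, 149, 148, 117, 73, 87, 155, 204, 216, 216, 216, 216, 216, 216, 216, 215, 215, 208, 190, 200, 216, 216, 215, 216, 216, 215, 217, 216, 216, 216, 216, 216, 217, 216, 216, 204, 197, 202, 201, 202]
126 L [188, 210, 216, 216, 216, 215, 215, 216, 216, 215, 216, 216, 216, 216, 215, 203, 188, 201, 216, 216, 217, 216, 216, 216, 216, 216, 216, 214, 174, 98, 74, 125, 189, 216, 21
[... 283 characters left out ...]
 217, 199, 198, 217, 216, 217, 217, 217, 217, 216, 217, 216, 217, 216, 217, 216, 216, 216, 215, 184, 176, 202, 203, 203]
138 L [132, 172, 213, 216, 215, 215, 215, 217, 216, 215, 216, 216, 216, 216, 216, 216, 197, 184, 205, 215, 216, 217, 215, 215, 216, 215, 215, 216, 210, 156, 75, 74, 150, 205, 216, 216, 217, 217, 217, 216, 216, 217, 217, 216, 217, 217, 168, 83, 82, 83, 83, 90, 138, 169, 195, 216, 217, 216] 
   R [217, 194, 134, 84, 84, 85, 85, 92, 128, 187, 217, 217, 217, 217, 217, 188, 151, 138, 123, 124, 102, 75, 85, 154, 204, 217, 217, 217, 217, 217, 217, 217, 217, 217, 204, 191, 204, 216, 216, 217, 217, 217, 217, 216, 217, 217, 217, 217, 217, 217, 217, 217, 211, 186, 184, 202, 203, 202]
```

The gap is now 28.3 mm and off-centre by about -0.4 mm, which agrees with the opening. I close to 3.2 cm with a 0.2 mm side shift.

Request:
play_rows([
  [[0,0,0,0,0.02,0,3.5],[0,0,0,0,0.02,0,3.4],[0,0,0,0,0.02,0,3.3],[0,0,0,0,0.02,0,3.2],[0,0,0,0,0.02,0,3.2],[0,0,0,0,0.02,0,3.2],[0,0,0,0,0.02,0,3.2],[0,0,0,0,0.02,0,3.2]],
])

```text
clock: 20.15
tool_pos: [0.5973, 0.2124, 0.0371]
orientation: [180.0, -0.1, -95.6]
force: [-1.4, -6.4, 5.9]
opening: 0.0321
gripper_force: 8.2
```

```bash
cat > meas.py <<'E'
from gap import *
v=np.load("feeder2.npy")
p=wrist();o=ctrl.get_obs();print(o["force"].round(1),[ctrl.get_obs()["opening"].round(5) for _ in range(3)],o["gripper_force"].round(2),toF(now()).round(2),now().round(4))
for z in(44,48,62): print(z,[PF(p,v,15,y,z).round(1).tolist() for y in(-10,10)])
g=cv2.cvtColor(p["color"],cv2.COLOR_RGB2GRAY).astype(int)
print("cols 262-296 / 330-364")
for row in (118,126,134,142): print(row,"L",g[row,262:296].tolist(),"\n    R",g[row,330:364].tolist())
E
python3 meas.py
```

```text
Traceback (most recent call last):
  File "meas.py", line 3, in <module>
    p=wrist();o=ctrl.get_obs();print(o["force"].round(1),[ctrl.get_obs()["opening"].round(5) for _ in range(3)],o["gripper_force"].round(2),toF(now()).round(2),now().round(4))
                                                          ^^^^^^^^^^^^^^^^^^^^^^^^^^^^^^^
AttributeError: 'float' object has no attribute 'round'
```

```bash
sed -i 's/\[ctrl.get_obs.*range(3)\]/o["opening"]/; s/o\["gripper_force"\].round(2)/o["gripper_force"]/' meas.py; python3 meas.py
```

```text
[-1.  -7.   6.7] 0.03227141930504337 8.190669268369675 [90.71 -1.33] [ 5.97300e-01  2.12400e-01  3.71000e-02 -9.55746e+01]
44 [[283.4, 128.4], [341.0, 128.2]]
48 [[282.6, 128.7], [341.8, 128.4]]
62 [[279.4, 129.6], [344.7, 129.4]]
cols 262-296 / 330-364
118 L [215, 215, 215, 194, 168, 192, 215, 215, 214, 215, 215, 215, 216, 214, 215, 215, 203, 147, 74, 119, 119, 74, 76, 76, 76, 77, 139, 197, 215, 215, 214, 214, 215, 215] 
    R [215, 215, 215, 214, 186, 121, 83, 83, 83, 83, 89, 124, 150, 131, 93, 78, 144, 200, 215, 216, 215, 215, 215, 215, 215, 215, 215, 208, 180, 187, 215, 215, 215, 214]
126 L [215, 215, 215, 215, 180, 170, 208, 215, 215, 215, 215, 215, 215, 214, 215, 216, 207, 154, 76, 97, 106, 79, 68, 76, 77, 77, 94, 172, 214, 215, 214, 216, 215, 214] 
    R [215, 216, 215, 215, 193, 128, 60, 59, 60, 60, 67, 119, 149, 132, 92, 87, 155, 204, 216, 215, 215, 215, 216, 216, 215, 216, 215, 204, 180, 194, 215, 216, 215, 216]
134 L [215, 215, 215, 214, 215, 199, 199, 215, 215, 215, 215, 215, 215, 216, 215, 215, 215, 175, 98, 114, 161, 140, 77, 76, 76, 77, 83, 136, 193, 215, 215, 214, 215, 215] 
    R [216, 215, 215, 215, 192, 133, 73, 59, 60, 59, 67, 120, 149, 132, 91, 94, 164, 209, 216, 215, 215, 215, 216, 215, 215, 215, 215, 203, 203, 216, 216, 215, 216, 216]
142 L [215, 214, 215, 215, 215, 202, 202, 216, 215, 215, 215, 216, 215, 216, 216, 215, 214, 194, 132, 89, 171, 165, 76, 76, 76, 76, 76, 132, 167, 193, 215, 215, 215, 216] 
    R [216, 216, 216, 215, 197, 141, 84, 73, 59, 59, 67, 119, 150, 131, 93, 112, 180, 214, 216, 215, 216, 215, 216, 215, 217, 215, 216, 199, 198, 216, 215, 216, 216, 215]
```

The gap is about 20.4 mm: left face at -10.1, right at +10.3. I trim to 3.18 cm and hold, then check the knobs and the final state.

Request:
play_rows([
  [[0,0,0,0,0,0,3.18],[0,0,0,0,0,0,3.18],[0,0,0,0,0,0,3.18],[0,0,0,0,0,0,3.18],[0,0,0,0,0,0,3.18],[0,0,0,0,0,0,3.18],[0,0,0,0,0,0,3.18],[0,0,0,0,0,0,3.18]],
])

```text
clock: 20.92
tool_pos: [0.5972, 0.2124, 0.0371]
orientation: [180.0, -0.1, -95.6]
force: [-0.2, -6.8, 6.8]
opening: 0.0318
gripper_force: 8.3
```

```bash
python3 meas.py
python3 - <<'E'
from plan import *
w=wrist();s=snap("scene")
a=cv2.resize(cv2.cvtColor(w["color"],cv2.COLOR_RGB2BGR)[0:200,230:400],None,fx=2.2,fy=2.2)
b=cv2.resize(cv2.cvtColor(s["color"],cv2.COLOR_RGB2BGR)[190:336,200:350],None,fx=2.75,fy=440/146)
b=b[:a.shape[0]] if b.shape[0]>=a.shape[0] else b
cv2.imwrite("pics/fin.png",np.hstack([a[:b.shape[0]],b]))
for d in ctrl.find_in(s,"knob_a"): print(round(d["conf"],2),np.round(d["bbox"]).tolist())
E
```

```text
[-0.7 -7.2  5.1] 0.03218890631746144 8.279359638690948 [90.7  -1.32] [ 5.97300e-01  2.12400e-01  3.71000e-02 -9.55727e+01]
44 [[283.3, 128.5], [340.9, 128.2]]
48 [[282.5, 128.7], [341.7, 128.5]]
62 [[279.3, 129.7], [344.6, 129.4]]
cols 262-296 / 330-364
118 L [215, 214, 215, 193, 167, 173, 197, 214, 215, 215, 215, 214, 215, 215, 215, 215, 215, 187, 121, 82, 76, 70, 73, 73, 75, 76, 131, 192, 215, 215, 215, 216, 214, 215] 
    R [214, 214, 214, 214, 174, 94, 58, 58, 58, 60, 67, 118, 149, 122, 77, 129, 192, 214, 215, 215, 215, 214, 214, 215, 215, 214, 215, 200, 201, 215, 216, 215, 215, 214]
126 L [215, 216, 215, 215, 192, 171, 196, 215, 216, 215, 215, 215, 214, 215, 214, 215, 216, 200, 143, 77, 87, 79, 67, 77, 77, 77, 90, 169, 215, 215, 215, 215, 215, 215] 
    R [215, 216, 215, 215, 193, 127, 58, 59, 61, 59, 67, 119, 149, 119, 71, 137, 197, 215, 215, 215, 215, 215, 216, 214, 215, 215, 215, 192, 192, 214, 215, 215, 215, 215]
134 L [215, 215, 215, 215, 216, 182, 173, 210, 216, 215, 215, 215, 215, 215, 216, 215, 215, 204, 149, 75, 108, 108, 72, 74, 78, 77, 84, 125, 185, 215, 216, 215, 215, 215] 
    R [215, 215, 215, 215, 198, 142, 72, 59, 59, 60, 68, 119, 150, 119, 73, 134, 195, 215, 215, 215, 216, 216, 216, 215, 215, 215, 212, 187, 190, 215, 215, 216, 215, 216]
142 L [215, 215, 215, 215, 215, 192, 175, 201, 215, 215, 215, 214, 215, 215, 215, 215, 215, 212, 165, 86, 114, 114, 78, 76, 76, 77, 86, 125, 149, 186, 215, 215, 215, 216] 
    R [215, 215, 215, 215, 199, 141, 82, 72, 58, 58, 72, 105, 116, 94, 73, 138, 198, 216, 215, 216, 216, 216, 216, 216, 215, 216, 207, 188, 197, 216, 216, 215, 215, 216]
0.69 [211.0, 242.0, 22.0, 30.0]
0.57 [279.0, 181.0, 15.0, 23.0]
0.56 [315.0, 237.0, 16.0, 30.0]
0.53 [324.0, 249.0, 7.0, 27.0]
0.52 [333.0, 194.0, 16.0, 20.0]
```

View pics/fin.png

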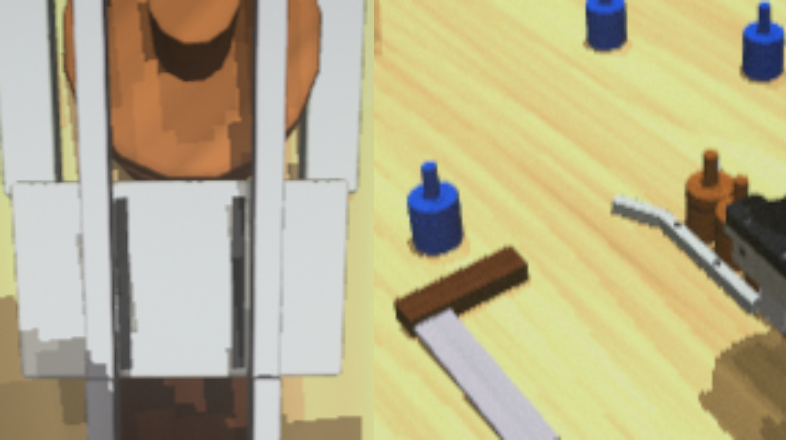

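The final view shows both blades just outside their scribed lines, with inner faces at about -9.9 and +10.0 mm. The tips straddle the first tenon, the knob is against the stop, and the square and blue look-alikes in view haven't moved. I'm handing in.

```bash
python3 -c "
from plant import ctrl
print(ctrl.close_job())"
```

```text
the job is handed in; nothing more can be done
None
```

The job is handed in: the three brown knobs stand in single file against the stop block, and the gripper is holding the tweezers at about the marked 20 mm gap round the first tenon.

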